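# Fetch the leather block from behind the jars

### The job

The leather block in the wooden caddy is hemmed in by two jars and a thread spool: before you touch the block, set the spool and both jars upright in the white tray, all three together. Then lay the block flat and centred on the cork pad, its length along the pad's length, and finally put the spool and each jar back upright exactly where it stood in the caddy.

Things in the scene. Friction and masses are not known exactly. Their poses are not given: they have to be found in the camera images.
- block_mid (a point): brown leather-covered sanding block, a cuboid 41 (its x) x 62 (its y) x 22 mm high, lying flat in the caddy between the jars. Point at its centre, 11 mm above its underside. About 0.05 kg.
- big_jar_mid (a point): the bigger jar, with a white lid: round and upright, 60 mm diameter at the body (up to 64 mm high), lid 51 mm wide, 75 mm high in all, about 0.16 kg, closed. Point at its centre, 37.5 mm above its underside. Starts at one of the two side places of the caddy, left or right.
- small_jar_mid (a point): the smaller jar, with a black lid: round and upright, 52 mm diameter at the body (up to 53 mm high), lid 46 mm wide, 62 mm high in all, about 0.11 kg, closed. Point at its centre, 31 mm above its underside. Starts at the other side place.
- spool_mid (a point): wooden thread spool standing on end, 39 mm diameter (grips like a plain cylinder), 58 mm high, about 0.05 kg. Point at its centre, 29 mm above its underside. Starts in front of the block.
- caddy: wooden caddy, fixed: a board 114 (x) x 206 (y) x 8 mm; origin at the centre of its underside, z up, x away from the robot at yaw 0, y left. All things stand on its top, 8 mm up. In its frame, each to about 2 mm (mm): the block's place (15, 0), long side along y; jar places (10, 67) and (10, -67); spool place (-30, 0); jar and spool places are marked by thin flat rings. A backstop 8 x 64 mm, reaching 41 mm above the worktop, stands at (46, 0) behind the block.
- tray: white plastic tray with a low rim, lying empty on the worktop, fixed: 200 (x) x 150 (y) mm; origin at the centre of its underside. Its flat inner floor, 192 x 142 mm, is 8 mm up; the rim is 4 mm thick and reaches 13 mm up.
- cork: light brown cork pad lying on the front part of the worktop, fixed: 56 (x) x 80 (y) x 20 mm; origin at the centre of its underside. Its top is 20 mm up. A small blue and pink eraser, 13 mm high, lies beside it, 70 mm from its centre along its y axis.

How it is judged:
By the outcome, as a careful person would: the job done as asked, in the order asked, and still so for the second after the job is handed in, with the robot touching nothing.
It also fails if it takes over 131 s, if anything falls off the work surface, if the arm or the gripper's body presses on something with over 40 N, if the wrist force passes 120 N, or if a joint passes its speed limit or range.

### The arm

A 6-joint arm with a two-finger parallel gripper is mounted at the origin on a cart in front of the work surface, level with it; the furniture and walls round the work are solid. World frame = base frame: x ahead of the robot, y to its left, z up, the work surface at z = 0. Lengths are in m, angles in degrees, forces in N, time in s.
With the tool pointing down it reaches from about 0.3 to 0.75 m from the base axis. Payload 8.5 kg.
Tool frame: the origin (TCP) lies between the finger pads; the fingertips stand 22 mm ahead of it and the grasp point (between the pads) lies 3 mm ahead of it (env.nose_length is the distance from the TCP to the fingertips, in m); z points along the fingers, x is the direction in which the jaws open and shut, and the axes are right-handed (so a half turn about z gives the same grasp; the last joint's range is limited). The gripper opens to 85 mm and grips with 20 to 120 N. Pads are 22 mm wide; open, the fingers measure 114 mm over their backs; the gripper's body (76 mm by 85 mm) begins 54 mm behind the grasp point. The pads swing forward as they close: fully open they stand 13 mm farther back than shut.
Start: joints at [55.961, 21.807, 74.336, -0, 83.858, -12.336], TCP at [0.203, 0.511, 0.253] pointing down, gripper open.
Joint ranges: [-178.18, 178.18], [-50.72, 133.34], [12.68, 142.11], [-81.47, 261.47], [9.98, 163.14], [-165.26, 165.26]. Speed limits (degrees/s): [136.94, 136.94, 180, 180, 180, 180].

### API

Orientations are given as a 3x3 rotation matrix whose columns are the frame's x, y, z axes.
In Python, from rig import env gives the robot as it stands.
- The arm moves only by the tool arm_command, never from a script. Its argument "steps" is a list of rows, each an object with "delta_pos": the shift along the world's x, y, z in mm, a list of three; "dr": the turn, a rotation vector about the world's x, y, z in degrees, a list of three. In form: [{"delta_pos": [dx, dy, dz], "dr": [wx, wy, wz]}, ...]. A call has 1 to 20 rows; each row shifts and turns the commanded pose from where the row before left it; what a row does not reach is not made up. A row lasts 1/10 s, in which the tool goes at most 50 mm and 8.59 degrees, less where a joint would pass 70% of its speed; a pose out of reach is approached as far as the arm can. A call with a gripper value outside its range is refused whole. "grip" is the opening, from 0 (shut) to 1 (fully open), set as the call begins (left out, the last holds). The fingers move at their own pace and stop on an object; "squeeze" is the grip in N (left out, the last holds). Time passes only in rows, so rows that do not move let the fingers close. It gives the time, the measured TCP pose, the force and the opening at its end, in the units of the state.
- env.observe(): the state, without advancing time (a new reading comes with each control period).
- env.get_image(name): name is "side" or "top"; returns the picture (384x512x3 uint8, blue, green, red); there is no depth.
- env.get_calibration(name): a dict with "fx", "fy", "cx", "cy" (pixels), "view" (4x4, takes a point from world to camera coordinates). Camera axes: x right, y up, looking along -z (the intrinsics and any distortion apply to the point x, -y, -z); pixel columns grow to the right and rows downward; lengths in m; the calibration is good to about 2 mm. A picture is of the moment at which its call begins. get_calibration takes no time and is no camera call.
- env.close_job(): hands the job in, once; it reports no verdict.
The state is a dict: "time_s": time; "q": joint angles; "qvel": joint speeds; "joint_efforts": joint torques, N m; "position": TCP position; "tool_rot": TCP orientation; "ft_force": force on the tool from outside, world axes, zero at the start; "wrist_torque": the same for the moment, N m; "grip_width": finger opening in m.
Only numpy, scipy, OpenCV 4.12 (cv2) and the standard library are available. Lean on these libraries where they do the work, as an engineer would, in place of code of your own. Each camera call takes 0.05 s, during which the arm holds its last target. There are 200 camera calls.

## Working session

There is one attempt and no reset: what is moved stays moved. The work goes in short steps, Python scripts to look and compute and a tool call to move; the robot and the scene stay as the last step left them, time stands still between calls to the robot, and variables do not carry over. Pictures are saved under pics/ and viewed, about 12 in all and at most 16, crops included, and the job is handed in when it is done.

Besides the shell and the picture viewer there is one more tool, called after ">>>" in YAML: its name, and indented under it one key for each argument. arm_command: Moves the arm, as the interface text tells. Its arguments: {"type":"object","properties":{"steps":{"type":"array"},"grip":{"type":"number"},"squeeze":{"type":"number"}},"required":["steps"]}

```bash
mkdir -p pics; ls
python3 - <<'E'
from rig import env
import cv2,numpy as np
s=env.observe();print(s['time_s'],s['position'],s['tool_rot'],s['grip_width'])
for n in('top','side'):
    cv2.imwrite(f'pics/{n}0.png',env.get_image(n));c=env.get_calibration(n);print(n,c)
E
```

```text
pics
0.0 [0.20325192 0.51077152 0.25267226] [[ 3.69831680e-01  9.29098359e-01 -8.76753651e-04]
 [ 9.29097526e-01 -3.69832565e-01 -1.28911483e-03]
 [-1.52196652e-03 -3.37834145e-04 -9.99998785e-01]] 0.08560542406959043
top {'fx': 346.7655164632887, 'fy': 346.7655164632887, 'cx': 248.2189479466402, 'cy': 187.0376698269885, 'view': array([[ 0.00424713, -0.99986288, -0.01600568,  0.16911214],
       [ 0.99442799,  0.00253701,  0.10538752, -0.52207679],
       [-0.10533247, -0.01636409,  0.99430241, -0.87074103],
       [ 0.        ,  0.        ,  0.        ,  1.        ]])}
side {'fx': 380.2267920466368, 'fy': 380.2267920466368, 'cx': 260.49477894194433, 'cy': 189.05176631440156, 'view': array([[-0.99943503, -0.03244595,  0.00876792,  0.52222394],
       [ 0.0245824 , -0.52778011,  0.84902524,  0.01767065],
       [-0.02291989,  0.84876111,  0.52827953, -1.02010393],
       [ 0.        ,  0.        ,  0.        ,  1.        ]])}
```

View pics/top0.png

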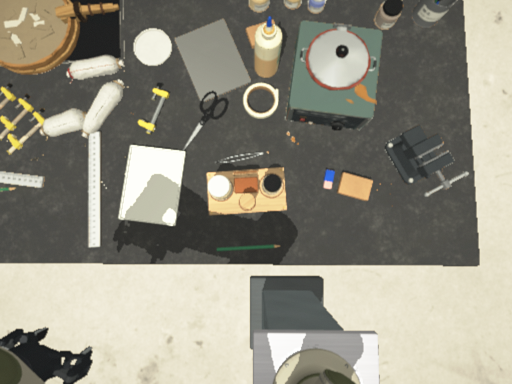

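View pics/side0.png

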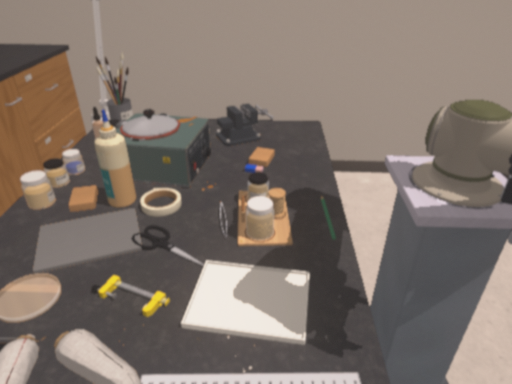

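The top view shows the tray at about (153,185), the caddy at (247,191) with the white jar left at (219,186), the black lid right at (271,184) and the spool in front at (247,201). The cork pad is at (355,186) and the eraser at (329,179). I'll zoom in next.

Run:
```python
import cv2,numpy as np
t=cv2.imread('pics/top0.png');s=cv2.imread('pics/side0.png')
a=cv2.resize(t[155:225,200:385],None,fx=4.3,fy=4.3,interpolation=cv2.INTER_CUBIC)
b=cv2.resize(s[140:250,220:350],None,fx=4,fy=4,interpolation=cv2.INTER_CUBIC)[:, :]
cv2.imwrite('pics/c1.png',a);cv2.imwrite('pics/c2.png',b)
for n,p in(('caddytop',(211,172)),('caddy2',(280,206)),('cork',(355,186)),('tray',(140,160)),('trayshadow',(150,205)),('tab',(310,210)),('spool',(247,201)),('block',(245,184))):print(n,t[p[1],p[0]],cv2.cvtColor(t[p[1]:p[1]+1,p[0]:p[0]+1],cv2.COLOR_BGR2HSV)[0,0])
```

```text
caddytop [129 183 226] [ 17 109 226]
caddy2 [153 217 243] [ 21  94 243]
cork [125 184 230] [ 17 116 230]
tray [250 254 254] [ 30   4 254]
trayshadow [172 193 193] [ 30  28 193]
tab [81 86 88] [21 20 88]
spool [146 210 242] [ 20 101 242]
block [ 74 121 200] [ 11 161 200]
```

View pics/c1.png

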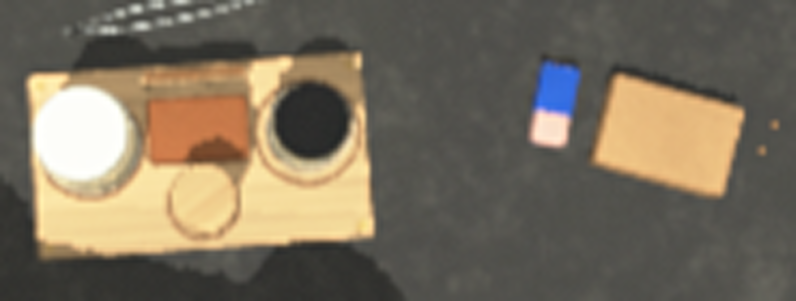

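View pics/c2.png

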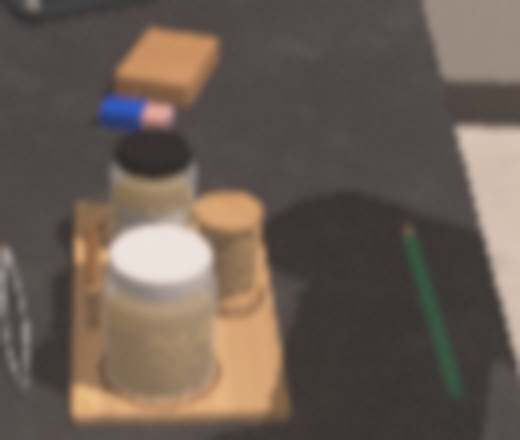

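```bash
cat > h.py <<'E'
import cv2,numpy as np
from rig import env
def ray(n,u,v,z):
    c=env.get_calibration(n);V=c['view'];R=V[:3,:3];C=-R.T@V[:3,3]
    d=R.T@np.array([(u-c['cx'])/c['fx'],-(v-c['cy'])/c['fy'],-1.])
    return (C+d*(z-C[2])/d[2])[:3]*1000
def big(m,roi):
    x0,y0,x1,y1=roi;k=np.zeros_like(m);k[y0:y1,x0:x1]=m[y0:y1,x0:x1]
    cs,_=cv2.findContours(k,cv2.RETR_EXTERNAL,cv2.CHAIN_APPROX_NONE)
    return max(cs,key=cv2.contourArea)
S=4
def up(im):return cv2.resize(im,None,fx=S,fy=S,interpolation=cv2.INTER_CUBIC)
def un(p):return (np.asarray(p,float)+.5)/S-.5
def roi(*r):return [S*i for i in r]
def rect(n,c,z):
    P=np.array([ray(n,u,v,z/1000)[:2] for u,v in un(c.reshape(-1,2))],np.float32)
    (x,y),(w,h),a=cv2.minAreaRect(P)
    if w>h: w,h=h,w;a-=90   # a: direction of short side (x)
    a=(a+90)%180-90
    return np.round([x,y,w,h,a],1)
E
python3 - <<'E'
from h import *
print('nose',env.nose_length)
t=up(cv2.imread('pics/top0.png'));hsv=cv2.cvtColor(t,cv2.COLOR_BGR2HSV);g=cv2.cvtColor(t,cv2.COLOR_BGR2GRAY)
wood=((hsv[...,1]>60)&(hsv[...,2]>100)&(hsv[...,0]<30)).astype(np.uint8)
m=((g>110)).astype(np.uint8)
dk=((g<60)).astype(np.uint8);wh=((g>235)&(hsv[...,1]<40)).astype(np.uint8)
br=((hsv[...,0]<15)&(hsv[...,1]>140)).astype(np.uint8)
c=big(wood,roi(202,160,292,222));print('caddy',rect('top',c,8))
c=big(wood,roi(334,165,380,205));print('cork',rect('top',c,20))
c=big(m,roi(112,140,190,230));r=rect('top',c,13);print('tray(short dir)',r)
c=big(br,roi(230,172,262,198));print('block',rect('top',c,30))
def circ(c,z):
    (u,v),r=cv2.minEnclosingCircle(c);e=cv2.fitEllipse(c);return np.round(ray('top',*un(e[0]),z/1000),1),np.round(np.array(e[1])/S,2),un(e[0]).round(2)
print('white',circ(big(wh,roi(204,172,236,202)),83))
print('black',circ(big(dk,roi(260,170,284,195)),70))
E
```

```text
nose 0.022
caddy [514.  177.3 119.1 210.4   4.1]
cork [ 525.1 -106.7   61.2   85.9  -15.8]
tray(short dir) [544.  423.1 162.8 234.1  83.3]Traceback (most recent call last):
  File "<stdin>", line 11, in <module>
  File "h.py", line 16, in rect
    P=np.array([ray(n,u,v,z/1000)[:2] for u,v in un(c.reshape(-1,2))],np.float32)
                ~~~^^^^^^^^^^^^^^
  File "h.py", line 4, in ray
    c=env.get_calibration(n);V=c['view'];R=V[:3,:3];C=-R.T@V[:3,3]
ValueError: time passes only in moves, steps and waits
```

```bash
sed -i 's/^def ray/CAL={n:env.get_calibration(n) for n in ("top","side")}\ndef ray/; s/c=env.get_calibration(n);V/c=CAL[n];V/' h.py
cat > m.py <<'E'
from h import *
t=up(cv2.imread('pics/top0.png'));hsv=cv2.cvtColor(t,cv2.COLOR_BGR2HSV);g=cv2.cvtColor(t,cv2.COLOR_BGR2GRAY)
f=lambda b:b.astype(np.uint8)
wood=f((hsv[...,1]>45)&(t[...,2]>135)&(hsv[...,0]<30))
C=-CAL['top']['view'][:3,:3].T@CAL['top']['view'][:3,3];print('cam',C.round(3))
def show(nm,m,r,z):
    c=big(m,roi(*r));q=rect('top',c,z);print(nm,q)
    P=np.array([ray('top',u,v,z/1000)[:2] for u,v in un(c.reshape(-1,2))]);a=np.radians(q[4]);ax=np.array([[np.cos(a),np.sin(a)],[-np.sin(a),np.cos(a)]])
    L=(P-q[:2])@ax.T  # x: short dir, y: long dir
    # edges: take middle strips, robust medians
    ed=[]
    for k in(0,1):
        o=1-k;half=q[2+o]/2
        for s in(-1,1):
            sel=L[(abs(L[:,o])<.75*half)&(s*L[:,k]>.6*q[2+k]/2)]
            if len(sel)<5: ed.append((np.nan,np.nan));continue
            p=np.polyfit(sel[:,o],sel[:,k],1);ed.append((round(p[1],1),round(np.degrees(p[0]),1)))
    print('  edges -s,+s,-l,+l (offset,slope):',ed)
    mid=np.array([(ed[0][0]+ed[1][0])/2,(ed[2][0]+ed[3][0])/2]);print('  size',ed[1][0]-ed[0][0],ed[3][0]-ed[2][0],'centre',(q[:2]+mid@ax).round(1))
    cv2.drawContours(t,[c],-1,(255,0,255),1)
show('caddy',wood,(202,160,292,222),8)
show('cork',wood,(336,165,380,205),20)
show('tray',f(g>130),(115,142,188,228),13)
show('block',f((hsv[...,0]<14)&(hsv[...,1]>140)),(230,177,262,198),30)
def circ(nm,m,r,z):
    c=big(m,roi(*r));e=cv2.fitEllipse(cv2.convexHull(c));print(nm,ray('top',*un(e[0]),z/1000).round(1),np.round(np.array(e[1])/S,2),un(e[0]).round(2));cv2.drawContours(t,[c],-1,(255,0,255),1)
circ('white',f((g>225)&(hsv[...,1]<30)),(204,172,236,202),83)
circ('black',f(g<85),(262,172,284,194),70)
cv2.imwrite('pics/m1.png',cv2.resize(t[S*138:S*230,S*112:S*385],None,fx=.73,fy=.73,interpolation=cv2.INTER_AREA))
E
python3 m.py
```

```text
cam [0.427 0.156 0.924]
caddy [513.9 177.3 117.7 209.2   4.1]
  edges -s,+s,-l,+l (offset,slope): [(np.float64(-57.6), np.float64(0.2)), (np.float64(54.6), np.float64(-2.6)), (np.float64(-103.7), np.float64(0.5)), (np.float64(96.7), np.float64(3.2))]
  size 112.2 200.4 centre [512.7 173.7]
cork [ 525.1 -107.5   59.    82.8  -15.7]
  edges -s,+s,-l,+l (offset,slope): [(np.float64(-28.8), np.float64(-0.1)), (np.float64(28.9), np.float64(0.0)), (np.float64(-40.6), np.float64(-0.2)), (np.float64(41.0), np.float64(0.1))]
  size 57.7 81.6 centre [ 525.2 -107.3]
tray [529.7 427.9 155.4 204.1  83.2]
  edges -s,+s,-l,+l (offset,slope): [(np.float64(-77.0), np.float64(0.1)), (np.float64(76.3), np.float64(-0.0)), (np.float64(-101.1), np.float64(0.1)), (np.float64(99.6), np.float64(-0.1))]
  size 153.3 200.7 centre [530.4 427.5]
block [527.8 177.9  38.9  60.5   3.3]
  edges -s,+s,-l,+l (offset,slope): [(np.float64(-18.9), np.float64(-0.2)), (np.float64(18.8), np.float64(-0.4)), (np.float64(-29.8), np.float64(-1.1)), (np.float64(29.5), np.float64(1.6))]
  size 37.7 59.3 centre [527.8 177.7]
white [519.  243.4  83. ] [21.25 21.73] [218.17 185.65]
black [529.  111.1  70. ] [17.32 18.06] [272.11 182.33]
```

View pics/m1.png

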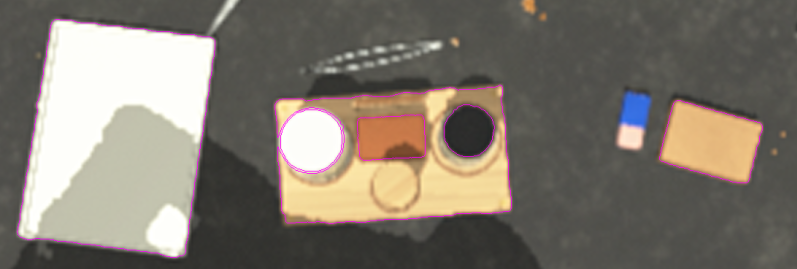

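>>> arm_command:
  steps:
    - {"delta_pos":[20,-17,-7],"dr":[0,0,-6]}
    - {"delta_pos":[24,-20,-8],"dr":[0,0,-6]}
    - {"delta_pos":[24,-20,-8],"dr":[0,0,-6]}
    - {"delta_pos":[24,-20,-8],"dr":[0,0,-6]}
    - {"delta_pos":[24,-20,-8],"dr":[0,0,-6]}
    - {"delta_pos":[24,-20,-8],"dr":[0,0,-6]}
    - {"delta_pos":[24,-20,-8],"dr":[0,0,-6]}
    - {"delta_pos":[24,-20,-8],"dr":[0,0,-6]}
    - {"delta_pos":[24,-20,-8],"dr":[0,0,-6]}
    - {"delta_pos":[24,-20,-8],"dr":[0,0,-6]}
    - {"delta_pos":[24,-20,-8],"dr":[0,0,-4]}
    - {"delta_pos":[24,-20,-8],"dr":[0,0,-4.3]}
    - {"delta_pos":[24,-20,-7],"dr":[0,0,0]}
    - {"delta_pos":[7.7,-10,0],"dr":[0,0,0]}
    - {"delta_pos":[0,0,0],"dr":[0,0,0]}
  grip: 1
  squeeze: 40

```text
time_s: 1.6
position: [0.5196, 0.243, 0.151]
tool_rot: [[1.0, -0.002, -0.001], [-0.002, -1.0, -0.0], [-0.001, 0.0, -1.0]]
ft_force: [0.2, 0.4, 0.2]
grip_width: 0.0853
```

Run:
```python
from h import *
print(ray('top',(204.5)/4.3-.5+200,202.5/4.3-.5+155,.066).round(1))
s=env.observe();print(s['tool_rot'].round(4))
```

```text
[481.3 173.   66. ]
[[ 1.0e+00 -1.9e-03 -9.0e-04]
 [-1.9e-03 -1.0e+00 -2.0e-04]
 [-9.0e-04  2.0e-04 -1.0e+00]]
```

>>> arm_command:
  steps:
    - {"delta_pos":[-0.5,0.7,-20],"dr":[0,0,0]}
    - {"delta_pos":[0,0,-25],"dr":[0,0,0]}
    - {"delta_pos":[0,0,-25],"dr":[0,0,0]}
    - {"delta_pos":[0,0,-20],"dr":[0,0,0]}
    - {"delta_pos":[0,0,-11],"dr":[0,0,0]}
    - {"delta_pos":[0,0,0],"dr":[0,0,0]}
    - {"delta_pos":[0,0,0],"dr":[0,0,0]}

```text
time_s: 2.3
position: [0.5186, 0.2453, 0.0512]
tool_rot: [[1.0, 0.001, 0.001], [0.001, -1.0, 0.0], [0.001, -0.0, -1.0]]
ft_force: [-0.2, 0.2, 0.5]
grip_width: 0.0851
```

Run:
```python
from h import *
a=up(env.get_image('top')[150:220,200:300]);b=up(env.get_image('side')[140:250,220:320]);
print(env.observe()['position'].round(4))
cv2.imwrite('pics/p1.png',np.hstack([a,b[:280]]))
```

```text
[0.519  0.245  0.0515]
```

View pics/p1.png

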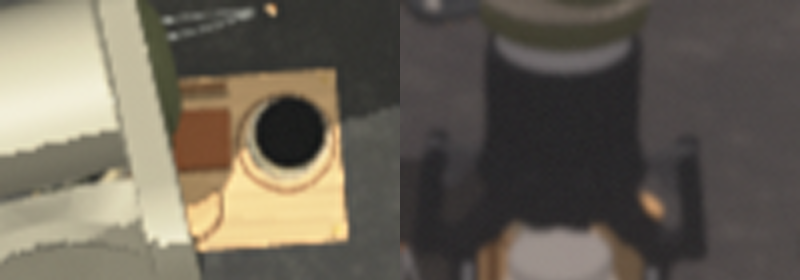

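In the side view the fingers straddle the jar evenly, at crop columns 435 and 690 with the lid at 563. Closing on it.

>>> arm_command:
  steps:
    - {"delta_pos":[0,0,0],"dr":[0,0,0]}
    - {"delta_pos":[0,0,0],"dr":[0,0,0]}
    - {"delta_pos":[0,0,0],"dr":[0,0,0]}
    - {"delta_pos":[0,0,0],"dr":[0,0,0]}
    - {"delta_pos":[0,0,0],"dr":[0,0,0]}
    - {"delta_pos":[0,0,0],"dr":[0,0,0]}
    - {"delta_pos":[0,0,0],"dr":[0,0,0]}
    - {"delta_pos":[0,0,0],"dr":[0,0,0]}
  grip: 0
  squeeze: 40

```text
time_s: 3.2
position: [0.5188, 0.2447, 0.0513]
tool_rot: [[1.0, -0.0, 0.001], [-0.0, -1.0, 0.0], [0.001, -0.0, -1.0]]
ft_force: [-2.4, -0.1, 6.2]
grip_width: 0.0586
```

>>> arm_command:
  steps:
    - {"delta_pos":[0,0,10],"dr":[0,0,0]}
    - {"delta_pos":[0,0,20],"dr":[0,0,0]}
    - {"delta_pos":[0,0,20],"dr":[0,0,0]}
    - {"delta_pos":[0,15,0],"dr":[0,0,0]}
    - {"delta_pos":[-4,25,0],"dr":[0,0,0]}
    - {"delta_pos":[-4,30,0],"dr":[0,0,0]}
    - {"delta_pos":[-4,30,0],"dr":[0,0,0]}
    - {"delta_pos":[-4,30,0],"dr":[0,0,0]}
    - {"delta_pos":[-4,30,0],"dr":[0,0,0]}
    - {"delta_pos":[-4,30,0],"dr":[0,0,0]}
    - {"delta_pos":[0,20,0],"dr":[0,0,0]}
    - {"delta_pos":[0,10,0],"dr":[0,0,0]}
    - {"delta_pos":[0,0,-15],"dr":[0,0,0]}
    - {"delta_pos":[0,0,-15],"dr":[0,0,0]}
    - {"delta_pos":[0,0,-12],"dr":[0,0,0]}
    - {"delta_pos":[0,0,0],"dr":[0,0,0]}

```text
time_s: 4.8
position: [0.4938, 0.464, 0.0561]
tool_rot: [[1.0, -0.0, -0.004], [-0.0, -1.0, -0.002], [-0.004, 0.002, -1.0]]
ft_force: [-0.3, -0.3, -2.9]
grip_width: 0.0586
```

>>> arm_command:
  steps:
    - {"delta_pos":[0,0,-2],"dr":[0,0,0]}
    - {"delta_pos":[0,0,0],"dr":[0,0,0]}
    - {"delta_pos":[0,0,0],"dr":[0,0,0]}

```text
time_s: 5.1
position: [0.4948, 0.4648, 0.057]
tool_rot: [[1.0, -0.0, 0.001], [-0.0, -1.0, 0.001], [0.001, -0.001, -1.0]]
ft_force: [1.4, -0.1, -2.5]
grip_width: 0.0585
```

>>> arm_command:
  steps:
    - {"delta_pos":[0,0,-3],"dr":[0,0,0]}
    - {"delta_pos":[0,0,-2.5],"dr":[0,0,0]}
    - {"delta_pos":[0,0,0],"dr":[0,0,0]}
    - {"delta_pos":[0,0,0],"dr":[0,0,0]}

```text
time_s: 5.5
position: [0.4947, 0.4648, 0.0513]
tool_rot: [[1.0, -0.0, 0.001], [-0.0, -1.0, 0.0], [0.001, -0.0, -1.0]]
ft_force: [-1.2, -0.7, 4.5]
grip_width: 0.0585
```

>>> arm_command:
  steps:
    - {"delta_pos":[0,0,0],"dr":[0,0,0]}
    - {"delta_pos":[0,0,0],"dr":[0,0,0]}
    - {"delta_pos":[0,0,0],"dr":[0,0,0]}
    - {"delta_pos":[0,0,0],"dr":[0,0,0]}
    - {"delta_pos":[0,0,15],"dr":[0,0,0]}
    - {"delta_pos":[0,0,35],"dr":[0,0,0]}
    - {"delta_pos":[0,0,35],"dr":[0,0,0]}
    - {"delta_pos":[0,-20,10],"dr":[0,0,0]}
    - {"delta_pos":[4,-35,0],"dr":[0,0,0]}
    - {"delta_pos":[4,-35,0],"dr":[0,0,0]}
    - {"delta_pos":[4,-35,0],"dr":[0,0,0]}
    - {"delta_pos":[4,-35,0],"dr":[0,0,0]}
    - {"delta_pos":[4,-35,0],"dr":[0,0,0]}
    - {"delta_pos":[4,-35,0],"dr":[0,0,0]}
    - {"delta_pos":[4,-35,0],"dr":[0,0,0]}
    - {"delta_pos":[4,-35,0],"dr":[0,0,0]}
    - {"delta_pos":[2,-35,0],"dr":[0,0,0]}
    - {"delta_pos":[0,-19,0],"dr":[0,0,0]}
    - {"delta_pos":[0,0,0],"dr":[0,0,0]}
    - {"delta_pos":[0,0,0],"dr":[0,0,0]}
  grip: 1

```text
time_s: 7.5
position: [0.5288, 0.1109, 0.1467]
tool_rot: [[1.0, -0.001, 0.001], [-0.001, -1.0, 0.0], [0.001, -0.0, -1.0]]
ft_force: [0.7, -0.1, 1.1]
grip_width: 0.0853
```

>>> arm_command:
  steps:
    - {"delta_pos":[0,0,-20],"dr":[0,0,0]}
    - {"delta_pos":[0,0,-30],"dr":[0,0,0]}
    - {"delta_pos":[0,0,-25],"dr":[0,0,0]}
    - {"delta_pos":[0,0,-20],"dr":[0,0,0]}
    - {"delta_pos":[0,0,-7],"dr":[0,0,0]}
    - {"delta_pos":[0,0,0],"dr":[0,0,0]}
    - {"delta_pos":[0,0,0],"dr":[0,0,0]}
    - {"delta_pos":[0,0,0],"dr":[0,0,0]}

```text
time_s: 8.3
position: [0.5291, 0.111, 0.0449]
tool_rot: [[1.0, 0.0, 0.002], [0.0, -1.0, 0.0], [0.002, -0.0, -1.0]]
ft_force: [-0.0, -0.8, 0.3]
grip_width: 0.0852
```

>>> arm_command:
  steps:
    - {"delta_pos":[0,0,0],"dr":[0,0,0]}
    - {"delta_pos":[0,0,0],"dr":[0,0,0]}
    - {"delta_pos":[0,0,0],"dr":[0,0,0]}
    - {"delta_pos":[0,0,0],"dr":[0,0,0]}
    - {"delta_pos":[0,0,0],"dr":[0,0,0]}
    - {"delta_pos":[0,0,0],"dr":[0,0,0]}
    - {"delta_pos":[0,0,0],"dr":[0,0,0]}
    - {"delta_pos":[0,0,0],"dr":[0,0,0]}
  grip: 0

```text
time_s: 9.1
position: [0.5288, 0.1107, 0.0445]
tool_rot: [[1.0, -0.0, 0.001], [-0.0, -1.0, -0.0], [0.001, 0.0, -1.0]]
ft_force: [-0.8, 0.1, 4.6]
grip_width: 0.0503
```

>>> arm_command:
  steps:
    - {"delta_pos":[0,0,10],"dr":[0,0,0]}
    - {"delta_pos":[0,0,25],"dr":[0,0,0]}
    - {"delta_pos":[0,0,25],"dr":[0,0,0]}
    - {"delta_pos":[0,15,5],"dr":[0,0,0]}
    - {"delta_pos":[-5,25,0],"dr":[0,0,0]}
    - {"delta_pos":[-5,33,0],"dr":[0,0,0]}
    - {"delta_pos":[-5,33,0],"dr":[0,0,0]}
    - {"delta_pos":[-5,33,0],"dr":[0,0,0]}
    - {"delta_pos":[-5,33,0],"dr":[0,0,0]}
    - {"delta_pos":[-5,33,0],"dr":[0,0,0]}
    - {"delta_pos":[-5,33,0],"dr":[0,0,0]}
    - {"delta_pos":[-5,25,0],"dr":[0,0,0]}
    - {"delta_pos":[-2.5,17,0],"dr":[0,0,0]}
    - {"delta_pos":[0,5.6,-10],"dr":[0,0,0]}
    - {"delta_pos":[0,0,-20],"dr":[0,0,0]}
    - {"delta_pos":[0,0,-20],"dr":[0,0,0]}
    - {"delta_pos":[0,0,-8],"dr":[0,0,0]}
    - {"delta_pos":[0,0,0],"dr":[0,0,0]}
    - {"delta_pos":[0,0,0],"dr":[0,0,0]}

```text
time_s: 11.0
position: [0.4866, 0.3961, 0.0513]
tool_rot: [[1.0, -0.001, 0.001], [-0.001, -1.0, 0.0], [0.001, -0.0, -1.0]]
ft_force: [0.3, -0.5, -1.3]
grip_width: 0.0499
```

>>> arm_command:
  steps:
    - {"delta_pos":[0,0,-3],"dr":[0,0,0]}
    - {"delta_pos":[0,0,-2.5],"dr":[0,0,0]}
    - {"delta_pos":[0,0,-1],"dr":[0,0,0]}
    - {"delta_pos":[0,0,0],"dr":[0,0,0]}
    - {"delta_pos":[0,0,0],"dr":[0,0,0]}

```text
time_s: 11.5
position: [0.4862, 0.3964, 0.0446]
tool_rot: [[1.0, -0.0, 0.0], [-0.0, -1.0, 0.0], [0.0, -0.0, -1.0]]
ft_force: [-0.4, -0.3, 0.3]
grip_width: 0.0501
```

>>> arm_command:
  steps:
    - {"delta_pos":[0,0,0],"dr":[0,0,0]}
    - {"delta_pos":[0,0,0],"dr":[0,0,0]}
    - {"delta_pos":[0,0,0],"dr":[0,0,0]}
    - {"delta_pos":[0,0,0],"dr":[0,0,0]}
    - {"delta_pos":[0,0,15],"dr":[0,0,0]}
    - {"delta_pos":[0,0,40],"dr":[0,0,0]}
    - {"delta_pos":[0,0,40],"dr":[0,0,0]}
    - {"delta_pos":[-20,-5,10],"dr":[0,0,8]}
    - {"delta_pos":[-30,-10,0],"dr":[0,0,8]}
    - {"delta_pos":[-35,-10,0],"dr":[0,0,8]}
    - {"delta_pos":[-35,-10,0],"dr":[0,0,8]}
    - {"delta_pos":[-35,-10,0],"dr":[0,0,8]}
    - {"delta_pos":[-35,-10,0],"dr":[0,0,8]}
    - {"delta_pos":[-30,-10,0],"dr":[0,0,8]}
    - {"delta_pos":[-10,-5,0],"dr":[0,0,8]}
    - {"delta_pos":[0,0,0],"dr":[0,0,8]}
    - {"delta_pos":[0,0,0],"dr":[0,0,8]}
    - {"delta_pos":[0,0,0],"dr":[0,0,8]}
    - {"delta_pos":[0,0,0],"dr":[0,0,6]}
    - {"delta_pos":[0,0,0],"dr":[0,0,0]}
  grip: 1

```text
time_s: 13.5
position: [0.2561, 0.3263, 0.1495]
tool_rot: [[-0.071, 0.998, 0.0], [0.998, 0.071, 0.0], [0.0, 0.0, -1.0]]
ft_force: [-0.5, 0.2, -0.6]
grip_width: 0.0854
```

Run:
```python
from h import *
t=env.get_image('top');cv2.imwrite('pics/t2.png',t)
print(env.observe()['position'].round(4))
a=cv2.resize(t[130:235,110:300],None,fx=4,fy=4,interpolation=cv2.INTER_CUBIC);cv2.imwrite('pics/p2.png',a)
```

```text
[0.2561 0.3263 0.1494]
```

View pics/p2.png

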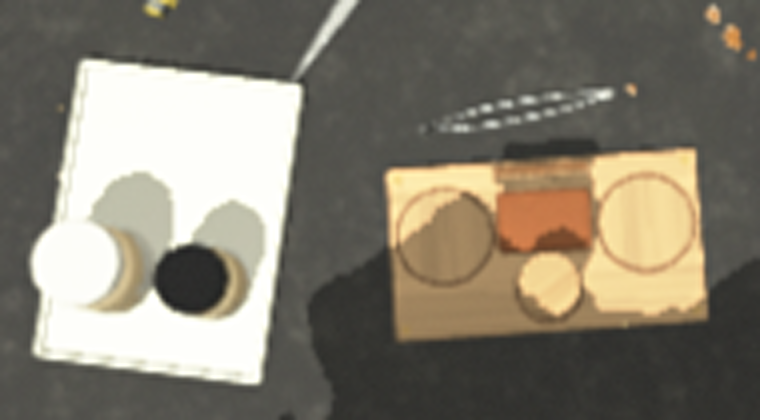

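Both jars stand in the tray, lids at crop (78,262) and (192,278). The place rings are at (445,236) and (646,222), and the spool top is at (549,285).

Run:
```python
from h import *
f=lambda u,v,z:print(ray('top',(u+.5)/4-.5+110,(v+.5)/4-.5+130,z/1000).round(1))
f(445,236,8);f(646,222,8);f(549,285,66);f(545,221,30)
```

```text
[519.3 243.9   8. ]
[529.  110.5   8. ]
[483.1 173.5  66. ]
[527. 177.  30.]
```

>>> arm_command:
  steps:
    - {"delta_pos":[15,-10,0],"dr":[0,0,0]}
    - {"delta_pos":[27,-18,0],"dr":[0,0,0]}
    - {"delta_pos":[27,-18,0],"dr":[0,0,0]}
    - {"delta_pos":[27,-18,0],"dr":[0,0,0]}
    - {"delta_pos":[27,-18,0],"dr":[0,0,0]}
    - {"delta_pos":[27,-18,0],"dr":[0,0,0]}
    - {"delta_pos":[27,-18,0],"dr":[0,0,0]}
    - {"delta_pos":[27,-18,0],"dr":[0,0,0]}
    - {"delta_pos":[23.3,-16,0],"dr":[0,0,0]}
    - {"delta_pos":[0,0,-20],"dr":[0,0,0]}
    - {"delta_pos":[0,0,-30],"dr":[0,0,0]}
    - {"delta_pos":[0,0,-30],"dr":[0,0,0]}
    - {"delta_pos":[0,0,-20],"dr":[0,0,0]}
    - {"delta_pos":[0,0,-5],"dr":[0,0,0]}
    - {"delta_pos":[0,0,0],"dr":[0,0,0]}
    - {"delta_pos":[0,0,0],"dr":[0,0,0]}
    - {"delta_pos":[0,0,0],"dr":[0,0,0]}

```text
time_s: 15.25
position: [0.4839, 0.1744, 0.0454]
tool_rot: [[-0.069, 0.998, 0.002], [0.998, 0.069, 0.0], [0.0, 0.002, -1.0]]
ft_force: [0.3, 0.4, -0.4]
grip_width: 0.085
```

>>> arm_command:
  steps:
    - {"delta_pos":[0,0,0],"dr":[0,0,0]}
    - {"delta_pos":[0,0,0],"dr":[0,0,0]}
    - {"delta_pos":[0,0,0],"dr":[0,0,0]}
    - {"delta_pos":[0,0,0],"dr":[0,0,0]}
    - {"delta_pos":[0,0,0],"dr":[0,0,0]}
    - {"delta_pos":[0,0,0],"dr":[0,0,0]}
    - {"delta_pos":[0,0,0],"dr":[0,0,0]}
    - {"delta_pos":[0,0,0],"dr":[0,0,0]}
    - {"delta_pos":[0,0,0],"dr":[0,0,0]}
  grip: 0

```text
time_s: 16.15
position: [0.4835, 0.1743, 0.0447]
tool_rot: [[-0.07, 0.998, 0.001], [0.998, 0.07, 0.0], [-0.0, 0.001, -1.0]]
ft_force: [-1.1, -0.1, 5.7]
grip_width: 0.0372
```

>>> arm_command:
  steps:
    - {"delta_pos":[0,0,10],"dr":[0,0,0]}
    - {"delta_pos":[0,0,25],"dr":[0,0,0]}
    - {"delta_pos":[0,0,30],"dr":[0,0,0]}
    - {"delta_pos":[6,15,0],"dr":[0,0,0]}
    - {"delta_pos":[10,25,0],"dr":[0,0,0]}
    - {"delta_pos":[12,30,0],"dr":[0,0,0]}
    - {"delta_pos":[12,30,0],"dr":[0,0,0]}
    - {"delta_pos":[12,30,0],"dr":[0,0,0]}
    - {"delta_pos":[12,30,0],"dr":[0,0,0]}
    - {"delta_pos":[12,30,0],"dr":[0,0,0]}
    - {"delta_pos":[10,22,0],"dr":[0,0,0]}
    - {"delta_pos":[8,15,0],"dr":[0,0,0]}
    - {"delta_pos":[0,0,-10],"dr":[0,0,0]}
    - {"delta_pos":[0,0,-20],"dr":[0,0,0]}
    - {"delta_pos":[0,0,-20],"dr":[0,0,0]}
    - {"delta_pos":[0,0,-10],"dr":[0,0,0]}
    - {"delta_pos":[0,0,0],"dr":[0,0,0]}
    - {"delta_pos":[0,0,0],"dr":[0,0,0]}

```text
time_s: 17.95
position: [0.5776, 0.4011, 0.0501]
tool_rot: [[-0.069, 0.998, 0.001], [0.998, 0.069, 0.0], [0.0, 0.001, -1.0]]
ft_force: [-0.3, -1.0, -0.3]
grip_width: 0.0374
```

>>> arm_command:
  steps:
    - {"delta_pos":[0,0,-3],"dr":[0,0,0]}
    - {"delta_pos":[0,0,-2.2],"dr":[0,0,0]}
    - {"delta_pos":[0,0,0],"dr":[0,0,0]}
    - {"delta_pos":[0,0,0],"dr":[0,0,0]}

```text
time_s: 18.35
position: [0.5777, 0.4014, 0.0448]
tool_rot: [[-0.07, 0.998, 0.001], [0.998, 0.07, 0.0], [0.0, 0.001, -1.0]]
ft_force: [-0.3, -0.6, 4.3]
grip_width: 0.0373
```

>>> arm_command:
  steps:
    - {"delta_pos":[0,0,0],"dr":[0,0,0]}
    - {"delta_pos":[0,0,0],"dr":[0,0,0]}
    - {"delta_pos":[0,0,0],"dr":[0,0,0]}
    - {"delta_pos":[0,0,0],"dr":[0,0,0]}
    - {"delta_pos":[0,0,15],"dr":[0,0,0]}
    - {"delta_pos":[0,0,40],"dr":[0,0,0]}
    - {"delta_pos":[0,0,40],"dr":[0,0,0]}
    - {"delta_pos":[-5,-20,0],"dr":[0,0,0]}
    - {"delta_pos":[-7,-30,0],"dr":[0,0,0]}
    - {"delta_pos":[-7,-35,0],"dr":[0,0,0]}
    - {"delta_pos":[-7,-35,0],"dr":[0,0,0]}
    - {"delta_pos":[-7,-35,0],"dr":[0,0,0]}
    - {"delta_pos":[-7,-35,0],"dr":[0,0,0]}
    - {"delta_pos":[-7,-22,0],"dr":[0,0,0]}
    - {"delta_pos":[-2.7,-11.8,-10],"dr":[0,0,0]}
    - {"delta_pos":[0,0,-30],"dr":[0,0,0]}
    - {"delta_pos":[0,0,-30],"dr":[0,0,0]}
    - {"delta_pos":[0,0,0],"dr":[0,0,0]}
    - {"delta_pos":[0,0,0],"dr":[0,0,0]}
  grip: 1

```text
time_s: 20.25
position: [0.5282, 0.1776, 0.0703]
tool_rot: [[-0.07, 0.998, 0.001], [0.998, 0.07, 0.0], [0.0, 0.001, -1.0]]
ft_force: [-0.1, 0.2, 1.7]
grip_width: 0.0854
```

Run:
```python
from h import *
t=env.get_image('top');b=env.get_image('side');print(env.observe()['position'].round(4))
a=up(t[140:225,115:215]);b=up(b[140:225,220:320]);cv2.imwrite('pics/p3.png',np.hstack([a,b]))
```

```text
[0.5286 0.1778 0.071 ]
```

View pics/p3.png

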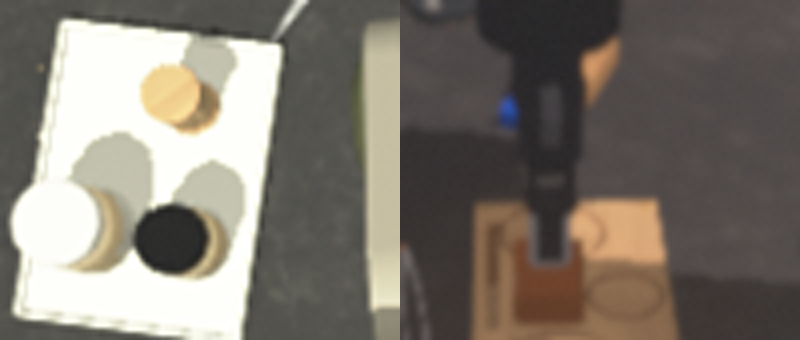

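All three stand in the tray, and the gripper is centred over the block. Going down and gripping it.

>>> arm_command:
  steps:
    - {"delta_pos":[-0.3,0,-15],"dr":[0,0,0]}
    - {"delta_pos":[0,0,-15],"dr":[0,0,0]}
    - {"delta_pos":[0,0,-7.5],"dr":[0,0,0]}
    - {"delta_pos":[0,0,0],"dr":[0,0,0]}
    - {"delta_pos":[0,0,0],"dr":[0,0,0]}

```text
time_s: 20.85
position: [0.5279, 0.1776, 0.0326]
tool_rot: [[-0.07, 0.998, 0.001], [0.998, 0.07, 0.0], [0.0, 0.001, -1.0]]
ft_force: [0.7, 0.3, 0.1]
grip_width: 0.0853
```

>>> arm_command:
  steps:
    - {"delta_pos":[0,0,0],"dr":[0,0,0]}
    - {"delta_pos":[0,0,0],"dr":[0,0,0]}
    - {"delta_pos":[0,0,0],"dr":[0,0,0]}
    - {"delta_pos":[0,0,0],"dr":[0,0,0]}
    - {"delta_pos":[0,0,0],"dr":[0,0,0]}
    - {"delta_pos":[0,0,0],"dr":[0,0,0]}
    - {"delta_pos":[0,0,0],"dr":[0,0,0]}
    - {"delta_pos":[0,0,0],"dr":[0,0,0]}
  grip: 0

```text
time_s: 21.65
position: [0.5278, 0.1775, 0.0326]
tool_rot: [[-0.07, 0.998, 0.002], [0.998, 0.07, 0.0], [0.0, 0.002, -1.0]]
ft_force: [-0.6, -0.1, 4.9]
grip_width: 0.0615
```

>>> arm_command:
  steps:
    - {"delta_pos":[0,0,10],"dr":[0,0,0]}
    - {"delta_pos":[0,0,20],"dr":[0,0,0]}
    - {"delta_pos":[0,0,20],"dr":[0,0,0]}
    - {"delta_pos":[0,-15,0],"dr":[0,0,0]}
    - {"delta_pos":[0,-25,0],"dr":[0,0,-3]}
    - {"delta_pos":[0,-32,0],"dr":[0,0,-3]}
    - {"delta_pos":[-1,-32,0],"dr":[0,0,-3]}
    - {"delta_pos":[0,-32,0],"dr":[0,0,-3]}
    - {"delta_pos":[-1,-32,0],"dr":[0,0,-3]}
    - {"delta_pos":[0,-32,0],"dr":[0,0,-3]}
    - {"delta_pos":[0,-32,0],"dr":[0,0,-1.7]}
    - {"delta_pos":[-0.6,-28,0],"dr":[0,0,0]}
    - {"delta_pos":[0,-18,0],"dr":[0,0,0]}
    - {"delta_pos":[0,-6.8,-10],"dr":[0,0,0]}
    - {"delta_pos":[0,0,-15],"dr":[0,0,0]}
    - {"delta_pos":[0,0,-5],"dr":[0,0,0]}
    - {"delta_pos":[0,0,0],"dr":[0,0,0]}
    - {"delta_pos":[0,0,0],"dr":[0,0,0]}

```text
time_s: 23.45
position: [0.5248, -0.1069, 0.0517]
tool_rot: [[0.27, 0.963, -0.0], [0.963, -0.27, 0.0], [0.0, -0.0, -1.0]]
ft_force: [0.5, 1.2, 0.6]
grip_width: 0.0614
```

Run:
```python
from h import *
t=env.get_image('top');b=env.get_image('side');s=env.observe();print(s['position'].round(4),s['tool_rot'][:,0].round(3))
cv2.imwrite('pics/t4.png',t);cv2.imwrite('pics/s4.png',b)
a=up(t[155:225,300:400]);b=up(b[110:180,220:320]);cv2.imwrite('pics/p4.png',np.hstack([a,b]))
```

```text
[ 0.525  -0.1071  0.052 ] [ 0.27   0.963 -0.   ]
```

View pics/p4.png

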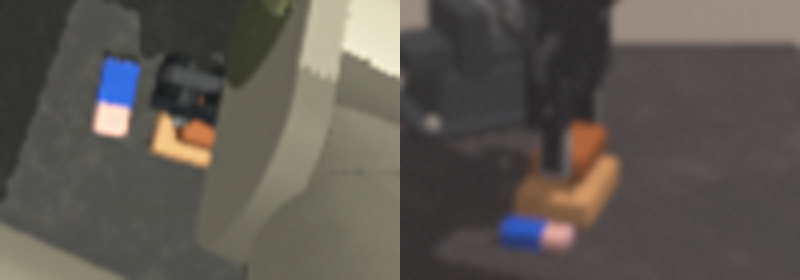

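>>> arm_command:
  steps:
    - {"delta_pos":[0.2,-0.2,-3],"dr":[0,0,0]}
    - {"delta_pos":[0,0,-2.5],"dr":[0,0,0]}
    - {"delta_pos":[0,0,-1.5],"dr":[0,0,0]}
    - {"delta_pos":[0,0,0],"dr":[0,0,0]}
    - {"delta_pos":[0,0,0],"dr":[0,0,0]}

```text
time_s: 24.05
position: [0.5249, -0.1074, 0.0449]
tool_rot: [[0.271, 0.963, 0.0], [0.963, -0.271, -0.0], [-0.0, 0.0, -1.0]]
ft_force: [-2.2, 0.8, 4.8]
grip_width: 0.0615
```

>>> arm_command:
  steps:
    - {"delta_pos":[0,0,0],"dr":[0,0,0]}
    - {"delta_pos":[0,0,0],"dr":[0,0,0]}
    - {"delta_pos":[0,0,0],"dr":[0,0,0]}
    - {"delta_pos":[0,0,0],"dr":[0,0,0]}
    - {"delta_pos":[0,0,15],"dr":[0,0,0]}
    - {"delta_pos":[0,0,40],"dr":[0,0,0]}
    - {"delta_pos":[0,0,45],"dr":[0,0,0]}
    - {"delta_pos":[-15,15,0],"dr":[0,0,3]}
    - {"delta_pos":[-20,25,0],"dr":[0,0,3]}
    - {"delta_pos":[-20,35,0],"dr":[0,0,3]}
    - {"delta_pos":[-20,35,0],"dr":[0,0,3]}
    - {"delta_pos":[-20,35,0],"dr":[0,0,3]}
    - {"delta_pos":[-20,35,0],"dr":[0,0,3]}
    - {"delta_pos":[-15,35,0],"dr":[0,0,1.7]}
    - {"delta_pos":[-15,35,0],"dr":[0,0,0]}
    - {"delta_pos":[-5,35,0],"dr":[0,0,0]}
    - {"delta_pos":[0,30,0],"dr":[0,0,0]}
    - {"delta_pos":[0,15,0],"dr":[0,0,0]}
    - {"delta_pos":[0,0,0],"dr":[0,0,0]}
  grip: 1

```text
time_s: 25.95
position: [0.3748, 0.2239, 0.1446]
tool_rot: [[-0.072, 0.997, 0.0], [0.997, 0.072, 0.0], [0.0, 0.0, -1.0]]
ft_force: [0.5, -0.2, 0.0]
grip_width: 0.0855
```

```bash
cat > m2.py <<'E'
from h import *
t0=env.get_image('top');b=env.get_image('side');s=env.observe();print(s['position'].round(4))
cv2.imwrite('pics/p5.png',np.hstack([up(t0[155:225,300:400]),up(b[110:180,220:320])]))
t=up(t0);hsv=cv2.cvtColor(t,cv2.COLOR_BGR2HSV)
f=lambda b:b.astype(np.uint8)
r=(336,165,380,205)
print('cork',rect('top',big(f((hsv[...,1]>45)&(t[...,2]>135)&(hsv[...,0]<30)),roi(*r)),20))
print('block',rect('top',big(f((hsv[...,0]<14)&(hsv[...,1]>140)),roi(*r)),42))
E
python3 m2.py
```

```text
[0.3748 0.2222 0.1445]
cork [ 525.1 -107.5   58.9   82.8  -15.7]
block [ 525.3 -106.2   41.6   63.4  -16. ]
```

View pics/p5.png

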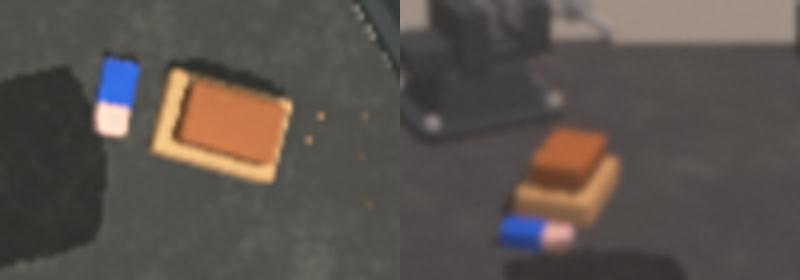

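The block lies flat on the cork, centred within about 1.3 mm, with yaw -16.0° against the pad's -15.7°. Now returning the spool.

>>> arm_command:
  steps:
    - {"delta_pos":[12,10,0],"dr":[0,0,0]}
    - {"delta_pos":[24,21,0],"dr":[0,0,0]}
    - {"delta_pos":[24,21,0],"dr":[0,0,0]}
    - {"delta_pos":[24,21,0],"dr":[0,0,0]}
    - {"delta_pos":[24,21,0],"dr":[0,0,0]}
    - {"delta_pos":[24,21,0],"dr":[0,0,0]}
    - {"delta_pos":[24,21,0],"dr":[0,0,0]}
    - {"delta_pos":[24,21,0],"dr":[0,0,0]}
    - {"delta_pos":[22.9,21.8,0],"dr":[0,0,0]}
    - {"delta_pos":[0,0,-20],"dr":[0,0,0]}
    - {"delta_pos":[0,0,-30],"dr":[0,0,0]}
    - {"delta_pos":[0,0,-30],"dr":[0,0,0]}
    - {"delta_pos":[0,0,-17],"dr":[0,0,0]}
    - {"delta_pos":[0,0,-2.5],"dr":[0,0,0]}
    - {"delta_pos":[0,0,0],"dr":[0,0,0]}
    - {"delta_pos":[0,0,0],"dr":[0,0,0]}

```text
time_s: 27.65
position: [0.5787, 0.401, 0.0466]
tool_rot: [[-0.069, 0.998, 0.002], [0.998, 0.069, 0.001], [0.001, 0.002, -1.0]]
ft_force: [-1.2, 1.0, 0.2]
grip_width: 0.0854
```

>>> arm_command:
  steps:
    - {"delta_pos":[-0.5,0.2,-1],"dr":[0,0,0]}
    - {"delta_pos":[0,0,0],"dr":[0,0,0]}
    - {"delta_pos":[0,0,0],"dr":[0,0,0]}
    - {"delta_pos":[0,0,0],"dr":[0,0,0]}

```text
time_s: 28.05
position: [0.5774, 0.4016, 0.0444]
tool_rot: [[-0.07, 0.998, 0.0], [0.998, 0.07, 0.0], [0.0, 0.0, -1.0]]
ft_force: [-0.9, 0.7, 0.5]
grip_width: 0.0857
```

>>> arm_command:
  steps:
    - {"delta_pos":[0.2,-0.2,0.3],"dr":[0,0,0]}
    - {"delta_pos":[0,0,0],"dr":[0,0,0]}
    - {"delta_pos":[0,0,0],"dr":[0,0,0]}
    - {"delta_pos":[0,0,0],"dr":[0,0,0]}
    - {"delta_pos":[0,0,0],"dr":[0,0,0]}
    - {"delta_pos":[0,0,0],"dr":[0,0,0]}
    - {"delta_pos":[0,0,0],"dr":[0,0,0]}
    - {"delta_pos":[0,0,0],"dr":[0,0,0]}
    - {"delta_pos":[0,0,0],"dr":[0,0,0]}
  grip: 0

```text
time_s: 28.95
position: [0.5777, 0.4014, 0.0446]
tool_rot: [[-0.07, 0.998, 0.0], [0.998, 0.07, 0.0], [0.0, 0.0, -1.0]]
ft_force: [0.3, 0.1, 2.9]
grip_width: 0.0374
```

>>> arm_command:
  steps:
    - {"delta_pos":[0,0,10],"dr":[0,0,0]}
    - {"delta_pos":[0,0,25],"dr":[0,0,0]}
    - {"delta_pos":[0,0,30],"dr":[0,0,0]}
    - {"delta_pos":[-6,-15,0],"dr":[0,0,0]}
    - {"delta_pos":[-10,-25,0],"dr":[0,0,0]}
    - {"delta_pos":[-12,-30,0],"dr":[0,0,0]}
    - {"delta_pos":[-12,-30,0],"dr":[0,0,0]}
    - {"delta_pos":[-12,-30,0],"dr":[0,0,0]}
    - {"delta_pos":[-12,-30,0],"dr":[0,0,0]}
    - {"delta_pos":[-12,-30,0],"dr":[0,0,0]}
    - {"delta_pos":[-10,-22,0],"dr":[0,0,0]}
    - {"delta_pos":[-8,-15,0],"dr":[0,0,0]}
    - {"delta_pos":[0,0,-10],"dr":[0,0,0]}
    - {"delta_pos":[0,0,-20],"dr":[0,0,0]}
    - {"delta_pos":[0,0,-20],"dr":[0,0,0]}
    - {"delta_pos":[0,0,-10],"dr":[0,0,0]}
    - {"delta_pos":[0,0,0],"dr":[0,0,0]}
    - {"delta_pos":[0,0,0],"dr":[0,0,0]}
    - {"delta_pos":[0,0,0],"dr":[0,0,0]}

```text
time_s: 30.85
position: [0.4841, 0.1745, 0.0501]
tool_rot: [[-0.07, 0.998, 0.001], [0.998, 0.07, 0.0], [0.0, 0.001, -1.0]]
ft_force: [0.8, -0.9, -0.4]
grip_width: 0.0372
```

Target is (483.6, 174.3, 44.8).

>>> arm_command:
  steps:
    - {"delta_pos":[-0.4,-0.2,-2.5],"dr":[0,0,0]}
    - {"delta_pos":[0,0,-2],"dr":[0,0,0]}
    - {"delta_pos":[0,0,-0.7],"dr":[0,0,0]}
    - {"delta_pos":[0,0,0],"dr":[0,0,0]}
    - {"delta_pos":[0,0,0],"dr":[0,0,0]}

```text
time_s: 31.35
position: [0.4832, 0.1741, 0.0445]
tool_rot: [[-0.07, 0.998, 0.0], [0.998, 0.07, 0.0], [-0.0, 0.0, -1.0]]
ft_force: [-1.5, -0.5, 5.6]
grip_width: 0.0374
```

>>> arm_command:
  steps:
    - {"delta_pos":[0,0,0],"dr":[0,0,0]}
    - {"delta_pos":[0,0,0],"dr":[0,0,0]}
    - {"delta_pos":[0,0,0],"dr":[0,0,0]}
    - {"delta_pos":[0,0,0],"dr":[0,0,0]}
    - {"delta_pos":[0,0,15],"dr":[0,0,0]}
    - {"delta_pos":[0,0,40],"dr":[0,0,0]}
    - {"delta_pos":[0,0,45],"dr":[0,0,0]}
    - {"delta_pos":[0,10,0],"dr":[0,0,-8]}
    - {"delta_pos":[0,20,0],"dr":[0,0,-8]}
    - {"delta_pos":[0,20,0],"dr":[0,0,-8]}
    - {"delta_pos":[0,20,0],"dr":[0,0,-8]}
    - {"delta_pos":[0,20,0],"dr":[0,0,-8]}
    - {"delta_pos":[0,20,0],"dr":[0,0,-8]}
    - {"delta_pos":[0,20,0],"dr":[0,0,-8]}
    - {"delta_pos":[0,20,0],"dr":[0,0,-8]}
    - {"delta_pos":[0,20,0],"dr":[0,0,-8]}
    - {"delta_pos":[1,20,0],"dr":[0,0,-8]}
    - {"delta_pos":[2,20,0],"dr":[0,0,-8]}
    - {"delta_pos":[0,12,0],"dr":[0,0,-6]}
    - {"delta_pos":[0,0,0],"dr":[0,0,0]}
  grip: 1

```text
time_s: 33.35
position: [0.4859, 0.3972, 0.1438]
tool_rot: [[1.0, 0.001, -0.0], [0.001, -1.0, 0.0], [-0.0, -0.0, -1.0]]
ft_force: [0.1, 0.0, 0.0]
grip_width: 0.0854
```

>>> arm_command:
  steps:
    - {"delta_pos":[0,0,-20],"dr":[0,0,0]}
    - {"delta_pos":[0,0,-30],"dr":[0,0,0]}
    - {"delta_pos":[0,0,-25],"dr":[0,0,0]}
    - {"delta_pos":[0,0,-18],"dr":[0,0,0]}
    - {"delta_pos":[0,0,-5.5],"dr":[0,0,0]}
    - {"delta_pos":[0,0,0],"dr":[0,0,0]}
    - {"delta_pos":[0,0,0],"dr":[0,0,0]}
    - {"delta_pos":[0,0,0],"dr":[0,0,0]}

```text
time_s: 34.15
position: [0.4867, 0.3962, 0.0469]
tool_rot: [[1.0, 0.0, 0.002], [0.0, -1.0, 0.001], [0.002, -0.001, -1.0]]
ft_force: [0.7, 0.0, 0.0]
grip_width: 0.0854
```

>>> arm_command:
  steps:
    - {"delta_pos":[-0.3,0.2,-1.7],"dr":[0,0,0]}
    - {"delta_pos":[0,0,0],"dr":[0,0,0]}
    - {"delta_pos":[0,0,0],"dr":[0,0,0]}

```text
time_s: 34.45
position: [0.4859, 0.3963, 0.0442]
tool_rot: [[1.0, 0.0, 0.0], [0.0, -1.0, 0.0], [0.0, -0.0, -1.0]]
ft_force: [-0.0, 0.4, 0.3]
grip_width: 0.0852
```

>>> arm_command:
  steps:
    - {"delta_pos":[0,0,0],"dr":[0,0,0]}
    - {"delta_pos":[0,0,0],"dr":[0,0,0]}
    - {"delta_pos":[0,0,0],"dr":[0,0,0]}
    - {"delta_pos":[0,0,0],"dr":[0,0,0]}
    - {"delta_pos":[0,0,0],"dr":[0,0,0]}
    - {"delta_pos":[0,0,0],"dr":[0,0,0]}
    - {"delta_pos":[0,0,0],"dr":[0,0,0]}
    - {"delta_pos":[0,0,0],"dr":[0,0,0]}
  grip: 0

```text
time_s: 35.25
position: [0.4861, 0.3964, 0.0443]
tool_rot: [[1.0, 0.0, 0.001], [0.0, -1.0, 0.0], [0.001, -0.0, -1.0]]
ft_force: [0.5, -0.2, 4.9]
grip_width: 0.0502
```

>>> arm_command:
  steps:
    - {"delta_pos":[0,0,10],"dr":[0,0,0]}
    - {"delta_pos":[0,0,30],"dr":[0,0,0]}
    - {"delta_pos":[0,0,35],"dr":[0,0,0]}
    - {"delta_pos":[5,-15,10],"dr":[0,0,0]}
    - {"delta_pos":[10,-25,0],"dr":[0,0,0]}
    - {"delta_pos":[10,-33,0],"dr":[0,0,0]}
    - {"delta_pos":[10,-33,0],"dr":[0,0,0]}
    - {"delta_pos":[7.8,-33,0],"dr":[0,0,0]}
    - {"delta_pos":[0,-33,0],"dr":[0,0,0]}
    - {"delta_pos":[0,-33,0],"dr":[0,0,0]}
    - {"delta_pos":[0,-33,0],"dr":[0,0,0]}
    - {"delta_pos":[0,-25,0],"dr":[0,0,0]}
    - {"delta_pos":[0,-15,0],"dr":[0,0,0]}
    - {"delta_pos":[0,-7.5,0],"dr":[0,0,0]}
    - {"delta_pos":[0,0,-20],"dr":[0,0,0]}
    - {"delta_pos":[0,0,-30],"dr":[0,0,0]}
    - {"delta_pos":[0,0,-20],"dr":[0,0,0]}
    - {"delta_pos":[0,0,-8],"dr":[0,0,0]}
    - {"delta_pos":[0,0,0],"dr":[0,0,0]}
    - {"delta_pos":[0,0,0],"dr":[0,0,0]}

```text
time_s: 37.25
position: [0.5291, 0.1111, 0.0518]
tool_rot: [[1.0, 0.0, 0.001], [0.0, -1.0, 0.0], [0.001, -0.0, -1.0]]
ft_force: [-0.4, -0.3, -0.8]
grip_width: 0.0498
```

>>> arm_command:
  steps:
    - {"delta_pos":[-0.2,-0.1,-3],"dr":[0,0,0]}
    - {"delta_pos":[0,0,-2.5],"dr":[0,0,0]}
    - {"delta_pos":[0,0,-1.8],"dr":[0,0,0]}
    - {"delta_pos":[0,0,0],"dr":[0,0,0]}
    - {"delta_pos":[0,0,0],"dr":[0,0,0]}

```text
time_s: 37.75
position: [0.5286, 0.1107, 0.0443]
tool_rot: [[1.0, 0.0, 0.001], [0.0, -1.0, -0.0], [0.001, 0.0, -1.0]]
ft_force: [-2.0, -0.8, 5.0]
grip_width: 0.0502
```

>>> arm_command:
  steps:
    - {"delta_pos":[0,0,0],"dr":[0,0,0]}
    - {"delta_pos":[0,0,0],"dr":[0,0,0]}
    - {"delta_pos":[0,0,0],"dr":[0,0,0]}
    - {"delta_pos":[0,0,0],"dr":[0,0,0]}
    - {"delta_pos":[0,0,15],"dr":[0,0,0]}
    - {"delta_pos":[0,0,40],"dr":[0,0,0]}
    - {"delta_pos":[0,0,45],"dr":[0,0,0]}
    - {"delta_pos":[0,20,5],"dr":[0,0,0]}
    - {"delta_pos":[-4,35,0],"dr":[0,0,0]}
    - {"delta_pos":[-4,35,0],"dr":[0,0,0]}
    - {"delta_pos":[-4,35,0],"dr":[0,0,0]}
    - {"delta_pos":[-4,35,0],"dr":[0,0,0]}
    - {"delta_pos":[-4,35,0],"dr":[0,0,0]}
    - {"delta_pos":[-4,35,0],"dr":[0,0,0]}
    - {"delta_pos":[-4,35,0],"dr":[0,0,0]}
    - {"delta_pos":[-4,35,0],"dr":[0,0,0]}
    - {"delta_pos":[-2,35,0],"dr":[0,0,0]}
    - {"delta_pos":[0,19,0],"dr":[0,0,0]}
    - {"delta_pos":[0,0,0],"dr":[0,0,0]}
    - {"delta_pos":[0,0,0],"dr":[0,0,0]}
  grip: 1

```text
time_s: 39.75
position: [0.4943, 0.4645, 0.1483]
tool_rot: [[1.0, 0.0, -0.001], [0.0, -1.0, -0.001], [-0.001, 0.001, -1.0]]
ft_force: [-0.4, -0.5, 0.2]
grip_width: 0.0857
```

>>> arm_command:
  steps:
    - {"delta_pos":[0,0,-20],"dr":[0,0,0]}
    - {"delta_pos":[0,0,-30],"dr":[0,0,0]}
    - {"delta_pos":[0,0,-25],"dr":[0,0,0]}
    - {"delta_pos":[0,0,-18],"dr":[0,0,0]}
    - {"delta_pos":[0,0,-3],"dr":[0,0,0]}
    - {"delta_pos":[0,0,0],"dr":[0,0,0]}
    - {"delta_pos":[0,0,0],"dr":[0,0,0]}
    - {"delta_pos":[0,0,0],"dr":[0,0,0]}
    - {"delta_pos":[0,0,0],"dr":[0,0,0]}

```text
time_s: 40.65
position: [0.4948, 0.4648, 0.0537]
tool_rot: [[1.0, -0.0, 0.001], [-0.0, -1.0, 0.001], [0.001, -0.001, -1.0]]
ft_force: [-0.6, 0.4, -0.3]
grip_width: 0.0857
```

>>> arm_command:
  steps:
    - {"delta_pos":[0,0,-2.3],"dr":[0,0,0]}
    - {"delta_pos":[0,0,0],"dr":[0,0,0]}
    - {"delta_pos":[0,0,0],"dr":[0,0,0]}

```text
time_s: 40.95
position: [0.4944, 0.4647, 0.0504]
tool_rot: [[1.0, 0.0, -0.0], [0.0, -1.0, -0.0], [-0.0, 0.0, -1.0]]
ft_force: [0.8, -0.6, -0.2]
grip_width: 0.0851
```

>>> arm_command:
  steps:
    - {"delta_pos":[0,0,0],"dr":[0,0,0]}
    - {"delta_pos":[0,0,0],"dr":[0,0,0]}
    - {"delta_pos":[0,0,0],"dr":[0,0,0]}
    - {"delta_pos":[0,0,0],"dr":[0,0,0]}
    - {"delta_pos":[0,0,0],"dr":[0,0,0]}
    - {"delta_pos":[0,0,0],"dr":[0,0,0]}
    - {"delta_pos":[0,0,0],"dr":[0,0,0]}
    - {"delta_pos":[0,0,0],"dr":[0,0,0]}
  grip: 0

```text
time_s: 41.75
position: [0.4946, 0.4648, 0.0507]
tool_rot: [[1.0, -0.0, 0.0], [-0.0, -1.0, 0.0], [0.0, -0.0, -1.0]]
ft_force: [0.2, -1.1, 5.2]
grip_width: 0.0581
```

>>> arm_command:
  steps:
    - {"delta_pos":[0,0,10],"dr":[0,0,0]}
    - {"delta_pos":[0,0,20],"dr":[0,0,0]}
    - {"delta_pos":[0,0,20],"dr":[0,0,0]}
    - {"delta_pos":[0,-15,0],"dr":[0,0,0]}
    - {"delta_pos":[4,-25,0],"dr":[0,0,0]}
    - {"delta_pos":[4,-30,0],"dr":[0,0,0]}
    - {"delta_pos":[4,-30,0],"dr":[0,0,0]}
    - {"delta_pos":[4,-30,0],"dr":[0,0,0]}
    - {"delta_pos":[4,-30,0],"dr":[0,0,0]}
    - {"delta_pos":[4,-30,0],"dr":[0,0,0]}
    - {"delta_pos":[0.2,-20,0],"dr":[0,0,0]}
    - {"delta_pos":[0,-10,0],"dr":[0,0,0]}
    - {"delta_pos":[0,-0.1,-15],"dr":[0,0,0]}
    - {"delta_pos":[0,0,-15],"dr":[0,0,0]}
    - {"delta_pos":[0,0,-12],"dr":[0,0,0]}
    - {"delta_pos":[0,0,0],"dr":[0,0,0]}
    - {"delta_pos":[0,0,0],"dr":[0,0,0]}
    - {"delta_pos":[0,0,0],"dr":[0,0,0]}

```text
time_s: 43.55
position: [0.519, 0.2449, 0.0591]
tool_rot: [[1.0, 0.0, 0.001], [0.0, -1.0, 0.0], [0.001, -0.0, -1.0]]
ft_force: [0.2, -0.3, -2.1]
grip_width: 0.0588
```

>>> arm_command:
  steps:
    - {"delta_pos":[-0.2,-0.2,-3.5],"dr":[0,0,0]}
    - {"delta_pos":[0,0,-3],"dr":[0,0,0]}
    - {"delta_pos":[0,0,-1.6],"dr":[0,0,0]}
    - {"delta_pos":[0,0,0],"dr":[0,0,0]}
    - {"delta_pos":[0,0,0],"dr":[0,0,0]}

```text
time_s: 44.05
position: [0.5184, 0.2444, 0.0507]
tool_rot: [[1.0, -0.0, 0.0], [-0.0, -1.0, 0.0], [0.0, -0.0, -1.0]]
ft_force: [-1.6, -0.4, 5.4]
grip_width: 0.0582
```

Release, rise, and back away to a viewing pose.

>>> arm_command:
  steps:
    - {"delta_pos":[0,0,0],"dr":[0,0,0]}
    - {"delta_pos":[0,0,0],"dr":[0,0,0]}
    - {"delta_pos":[0,0,0],"dr":[0,0,0]}
    - {"delta_pos":[0,0,0],"dr":[0,0,0]}
    - {"delta_pos":[0,0,15],"dr":[0,0,0]}
    - {"delta_pos":[0,0,40],"dr":[0,0,0]}
    - {"delta_pos":[0,0,45],"dr":[0,0,0]}
    - {"delta_pos":[-10,10,10],"dr":[0,0,0]}
    - {"delta_pos":[-25,20,0],"dr":[0,0,0]}
    - {"delta_pos":[-35,20,0],"dr":[0,0,0]}
    - {"delta_pos":[-35,20,0],"dr":[0,0,0]}
    - {"delta_pos":[-35,20,0],"dr":[0,0,0]}
    - {"delta_pos":[-35,20,0],"dr":[0,0,0]}
    - {"delta_pos":[-35,20,0],"dr":[0,0,0]}
    - {"delta_pos":[-25,10,0],"dr":[0,0,0]}
    - {"delta_pos":[0,0,0],"dr":[0,0,0]}
    - {"delta_pos":[0,0,0],"dr":[0,0,0]}
  grip: 1

```text
time_s: 45.75
position: [0.2832, 0.3845, 0.1601]
tool_rot: [[1.0, 0.001, 0.0], [0.001, -1.0, -0.0], [0.0, 0.0, -1.0]]
ft_force: [0.1, 0.2, 0.4]
grip_width: 0.0853
```

```bash
python3 m2.py
python3 - <<'E'
import re
s=open('m.py').read().replace("cv2.imread('pics/top0.png')","env.get_image('top')").replace('m1.png','m6.png')
exec(s)
b=env.get_image('side')
A=cv2.imread('pics/m6.png');B=up(b[140:220,220:350]);W=max(A.shape[1],B.shape[1]);pad=lambda i:cv2.copyMakeBorder(i,0,0,0,W-i.shape[1],0)
cv2.imwrite('pics/p6.png',np.vstack([pad(A),pad(B)]))
E
```

```text
[0.2842 0.3842 0.1602]
cork [ 525.1 -107.5   58.6   82.5  -15.7]
block [ 525.1 -106.3   41.8   63.4  -16.3]
cam [0.427 0.156 0.924]
caddy [515.5 176.3 114.1 206.6   3.9]
  edges -s,+s,-l,+l (offset,slope): [(np.float64(-56.3), np.float64(0.0)), (np.float64(53.0), np.float64(-2.8)), (np.float64(-101.7), np.float64(-1.1)), (np.float64(95.5), np.float64(4.2))]
  size 109.3 197.2 centre [514.1 173.1]
cork [ 525.1 -107.5   58.6   82.6  -15.7]
  edges -s,+s,-l,+l (offset,slope): [(np.float64(-28.6), np.float64(-0.2)), (np.float64(26.2), np.float64(-0.2)), (np.float64(-40.4), np.float64(-0.3)), (np.float64(40.9), np.float64(0.0))]
  size 54.8 81.3 centre [ 524.  -106.9]
tray [529.6 427.9 155.2 204.   83.2]
  edges -s,+s,-l,+l (offset,slope): [(np.float64(-76.8), np.float64(0.2)), (np.float64(76.2), np.float64(-0.0)), (np.float64(-101.2), np.float64(0.2)), (np.float64(101.2), np.float64(0.0))]
  size 153.0 202.4 centre [529.6 427.6]Traceback (most recent call last):
  File "<stdin>", line 3, in <module>
  File "<string>", line 24, in <module>
  File "<string>", line 7, in show
  File "h.py", line 11, in big
    return max(cs,key=cv2.contourArea)
ValueError: max() iterable argument is empty
```

Run:
```python
s=open('m.py').read().replace("cv2.imread('pics/top0.png')","env.get_image('top')").replace('m1.png','m6.png').replace("show('block'","0 and show('block'")
exec(s)
b=env.get_image('side')
A=cv2.imread('pics/m6.png');B=up(b[140:220,220:350]);W=max(A.shape[1],B.shape[1]);pad=lambda i:cv2.copyMakeBorder(i,0,0,0,W-i.shape[1],cv2.BORDER_CONSTANT)
cv2.imwrite('pics/p6.png',np.vstack([pad(A),pad(B)]))
```

```text
cam [0.427 0.156 0.924]
caddy [515.5 176.3 114.1 206.6   3.9]
  edges -s,+s,-l,+l (offset,slope): [(np.float64(-56.3), np.float64(-0.0)), (np.float64(53.0), np.float64(-2.8)), (np.float64(-101.7), np.float64(-1.1)), (np.float64(95.5), np.float64(3.9))]
  size 109.3 197.2 centre [514.1 173.1]
cork [ 525.1 -107.5   58.6   82.5  -15.7]
  edges -s,+s,-l,+l (offset,slope): [(np.float64(-28.7), np.float64(-0.1)), (np.float64(26.2), np.float64(-0.2)), (np.float64(-40.4), np.float64(-0.2)), (np.float64(40.8), np.float64(0.0))]
  size 54.9 81.19999999999999 centre [ 524. -107.]
tray [529.6 427.9 155.2 204.   83.2]
  edges -s,+s,-l,+l (offset,slope): [(np.float64(-76.8), np.float64(0.2)), (np.float64(76.2), np.float64(-0.0)), (np.float64(-101.2), np.float64(0.2)), (np.float64(101.3), np.float64(0.0))]
  size 153.0 202.5 centre [529.5 427.6]
white [520.5 241.4  83. ] [19.12 21.61] [218.99 185.05]
black [529.2 111.2  70. ] [17.45 17.94] [272.09 182.24]
```

View pics/p6.png

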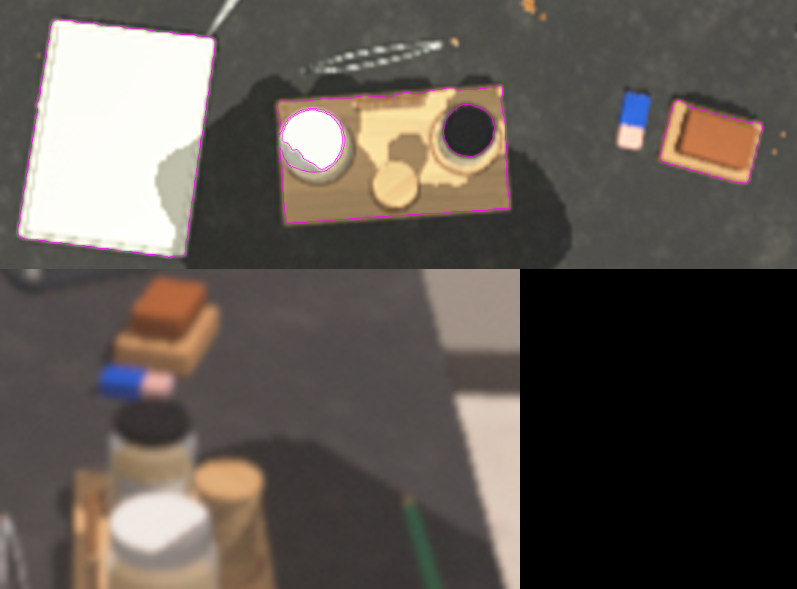

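All three are upright on their rings, and the side-view positions match the first picture within about 2 crop pixels. The block lies flat on the cork, so I'm handing in.

```bash
python3 -c "
from rig import env
print(env.observe()['time_s']);print(env.close_job())"
```

```text
46.0
the job is handed in; nothing more can be done
None
```

The job is done and handed in at 46 s of the 131 s allowed. I set both jars and the spool upright together in the tray and laid the block on the cork. Then I put the spool, the small jar and the big jar back in the caddy.

**Block:** it lies flat on the cork, about 1.2 mm off centre. Its yaw is -16.3° against the pad's -15.7°.

**Small jar and spool:** the small jar's lid measures within 0.2 mm of its start. The spool stands upright, and by eye in the side view its top is within about 2 pixels of the first crop.

**Big jar:** the last top-view measurement disagreed by about 2.5 mm. The gripper's shadow cut into the white lid's mask there, so I didn't trust that number. The side view matches the first picture by eye, and the release pose was within 0.5 mm of the pick pose.

**Other checks:** the eraser looked undisturbed. The contact forces in the readouts stayed at about 6 N or less.

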